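# Pack the finished carton in the double-lidded tin, then lift off and hold the outer lid

## Task

Collect the finished carton from the packing machine's catch tray into the round tin, setting it down rather than dropping it. Then carry the two nested lids together by the inner lid's knob from the cork stand onto the tin until they are fully seated, and let go of the knob. Finally take the outer lid alone by its collar and lift it straight up about 15 cm above its seat, leaving the inner lid undisturbed on the tin, and finish while still holding the outer lid there, level and still, for the helper; leave the mug, bottle and bowl where they are.

Things in the scene. Friction and masses are not known exactly. Their poses are not given: they have to be found in the camera images.
- carton_mid (a point): the finished carton: plain cardboard box 45 (own x) x 28 (own y) x 60 (z) mm, about 60 g, standing upright in the catch tray; the point is its centre, 30 mm above its underside
- tray: the catch tray, fixed: open aluminium tray 240 (x) x 170 (y) mm, floor 4 mm and rim 20 mm above the table; origin under its centre. The white packing machine, 230 mm high, is joined to its -y side: face 160 mm from the tray's centre, with a chute over that edge
- tin_rim (a point): centre of the mouth of the open, empty round steel tin, at rim height, 75 mm above the table; z up. Tin fixed to the table, outer radius 73, inner radius 70, inner floor 4 mm above the table. The carton fits upright in the middle
- stand: fixed round cork stand on which the nested lids wait, radius 60 mm, height 25 mm; origin under its centre
- inner_knob (a point): inner lid, aluminium, about 220 g: plug radius 66, 8 mm deep, under a flange radius 76, 4 mm thick, that rests on the tin's rim; central boss radius 15, 10 mm high; above it a round knob of diameter 22. Point: knob axis, 46 mm above the flange's underside (so above the rim when seated), 14 below the knob's top, 14 above the collar's top when nested; 79 mm above the table at the start
- outer_collar (a point): outer lid, steel, about 150 g, lying loose on the inner flange: plate radius 83, 3 mm thick; skirt (inner radius 81) to 20 mm below it; central tubular collar, outer diameter 46, bore 36, 25 mm high, the knob standing up through it (3 mm play on the boss). Point: axis, 12.5 mm above the plate's upper face. Lifting the knob carries both lids, the collar the outer alone
- mug: bystander: white mug, 76 mm across, 85 mm high, origin under its centre; leave alone
- bottle: bystander: white bottle, 60 mm across, 160 mm high, origin under its centre; leave alone
- bowl: bystander: white bowl, 100 mm across, 45 mm high, origin under its centre; leave alone
Mind the look-alikes: they are no part of the job. Of the things that look like the part that bears carton_mid, the larger one is meant.

How it is judged:
By the outcome, as a careful person would: the job done as asked, in the order asked, and still so for the second after the job is handed in, while the arm keeps its last pose, push and grip.
It also fails if it takes over 67 s, if anything falls off the work surface, if the arm or the gripper's body presses on something with over 40 N, if the wrist force passes 120 N, or if a joint passes its speed limit or range.

## Robot

A 7-joint arm with a two-finger parallel gripper is mounted at the origin on the work surface. World frame = base frame: x ahead of the robot, y to its left, z up, the work surface at z = 0. Lengths are in m, angles in rad, forces in N, time in s.
With the tool pointing down it reaches from about 0.4 to 0.875 m from the base axis. Payload 19.3 kg.
Tool frame: the origin (TCP) lies midway between the tips of the shut fingers; the grasp point (between the pads) lies 19 mm behind it (r.grip_depth is the distance from the TCP to the grasp point, in m); z points along the fingers, y is the line along which they close (so a half turn about z gives the same grasp; the last joint's range is limited). The gripper opens to 85 mm and grips with 20 to 120 N. Pads are 22 mm wide; open, the fingers measure 114 mm over their backs; the gripper's body (76 mm by 85 mm) begins 54 mm behind the grasp point. The pads swing forward as they close: fully open they stand 13 mm farther back than shut.
Start: joints at [1.055, 0.521, -0.036, 1.599, 0.021, 1.021, -0.113], TCP at [0.269, -0.564, 0.231] pointing down, gripper open.
Joint ranges: [-2.91, 2.91], [-0.3, 2.13], [-1.5, 1.42], [0.17, 2.43], [-1.26, 4.41], [0.16, 1.93], [-2.52, 2.52]. Speed limits (rad/s): [1.89, 1.89, 2.39, 2.39, 3.01, 3.01, 3.01].

## Interface

Orientations are given as a unit quaternion [x, y, z, w].
In Python, from bench import r gives the robot as it stands.
- The arm moves only by the tool drive_tool, never from a script. Its argument "increments" is one flat list of numbers, 5 for each row, row after row: the finger opening in mm, from 0 to 85.4, then the shift along the tool's x, y, z in mm, then the turn about the tool's z in rad. In form: [gripper, tx, ty, tz, yaw, gripper, tx, ty, tz, yaw, ...]. A call has 1 to 10 rows; each row is the pose to reach, as a shift and turn from the pose commanded when the call began, along the tool's axes at that moment; what a row does not reach only later rows make up. A row lasts 1/12 s, in which the tool goes at most 41.7 mm and 7.16 degrees, less where a joint would pass 70% of its speed; a pose out of reach is approached as far as the arm can. A call with a gripper value outside its range is refused whole. The fingers move at their own pace and stop on an object; "squeeze" is the grip in N (left out, the last holds). Time passes only in rows, so rows that repeat a pose let the fingers close. It gives the time, the measured TCP pose, the force, the opening and the grip force at its end, in the units of the state.
- r.sense(): the state, without advancing time (a new reading comes with each control period).
- r.read_camera(name): name is "scene" or "top"; returns the picture (384x512x3 uint8, red, green, blue); there is no depth.
- r.camera_params(name): a dict with "fx", "fy", "cx", "cy" (pixels), "cam_to_world" (4x4, takes a point from camera to world coordinates). Camera axes: x right, y down, z forward; pixel columns grow to the right and rows downward; lengths in m; the calibration is good to about 2 mm. A picture is of the moment at which its call begins. camera_params takes no time and is no camera call.
- r.hand_in(): hands the job in; it is judged then, once.
The state is a dict: "time_s": time; "joint_positions": joint angles; "joint_vel": joint speeds; "joint_torque": joint torques, N m; "eef_pos": TCP position; "tool_rot": TCP orientation; "contact_force": force on the tool from outside, world axes, zero at the start; "moment": the same for the moment, N m; "opening": opening from 0.0 (shut) to 1.0 (fully open); "grip_force": force on a finger pad.
Only numpy, scipy, OpenCV 4.12 (cv2) and the standard library are available. Lean on these libraries where they do the work, as an engineer would, in place of code of your own. Each camera call takes 0.05 s, during which the arm holds its last target. There are 200 camera calls.

## Working session

There is one attempt and no reset: what is moved stays moved. The work goes in short steps, Python scripts to look and compute and a tool call to move; the robot and the scene stay as the last step left them, time stands still between calls to the robot, and variables do not carry over. Pictures are saved under pics/ and viewed, at most 12 in all, crops included, and the job is handed in when it is done.

Besides the shell and the picture viewer there is one more tool, called after ">>>" as name(argument=value, ...), one argument or row to a line, values as JSON. drive_tool: Moves the arm, as the interface text tells. Its arguments: {"type":"object","properties":{"increments":{"type":"array"},"squeeze":{"type":"number"}},"required":["increments"]}

```bash
mkdir -p pics; cat > h.py <<'E'
import numpy as np,cv2
from bench import r
def pix2w(n,u,v,z):
    c=r.camera_params(n);T=np.array(c["cam_to_world"])
    d=T[:3,:3]@np.array([(u-c["cx"])/c["fx"],(v-c["cy"])/c["fy"],1.]);o=T[:3,3]
    return o+d*(z-o[2])/d[2]
def w2pix(n,p):
    c=r.camera_params(n);T=np.array(c["cam_to_world"])
    q=T[:3,:3].T@(np.array(p)-T[:3,3]);return np.array([c["cx"]+c["fx"]*q[0]/q[2],c["cy"]+c["fy"]*q[1]/q[2]])
def shot(n,f,crop=None,s=1):
    im=r.read_camera(n)[:,:,::-1]
    if crop: a,b,c,d=crop;im=im[b:d,a:c]
    cv2.imwrite("pics/"+f,cv2.resize(im,None,fx=s,fy=s,interpolation=cv2.INTER_CUBIC))
E
python3 - <<'E'
from h import *
shot("scene","s0.png",s=1.5);shot("top","t0.png",s=1.5)
for n in("scene","top"):
    c=r.camera_params(n);print(n,c["fx"],np.round(c["cam_to_world"],3))
s=r.sense();print({k:np.round(v,3) for k,v in s.items()})
E
```

```text
scene 436.8187898761976 [[ 6.890e-01  4.240e-01 -5.880e-01  1.319e+00]
 [ 7.250e-01 -4.030e-01  5.580e-01 -6.950e-01]
 [-1.000e-03 -8.110e-01 -5.850e-01  7.740e-01]
 [ 0.000e+00  0.000e+00  0.000e+00  1.000e+00]]
top 476.32846513212786 [[ 0.026 -0.996  0.088  0.531]
 [-1.    -0.026 -0.002 -0.033]
 [ 0.004 -0.088 -0.996  1.073]
 [ 0.     0.     0.     1.   ]]
{'time_s': np.float64(0.1), 'joint_positions': array([ 1.055,  0.522, -0.036,  1.6  ,  0.021,  1.021, -0.113]), 'joint_vel': array([ 0.001, -0.003, -0.   , -0.002, -0.002,  0.001, -0.001]), 'joint_torque': array([ 3.0000e-03, -9.2850e+01,  1.9840e+00, -3.7054e+01,  1.8000e-02,
        5.0000e-03,  0.0000e+00]), 'eef_pos': array([ 0.269, -0.564,  0.231]), 'tool_rot': array([ 0.975,  0.221, -0.   , -0.   ]), 'contact_force': array([-0.61 ,  0.413, -0.106]), 'moment': array([ 0.015, -0.037,  0.022]), 'grip_force': np.float64(0.0), 'opening': np.float64(0.998)}
```

View pics/s0.png

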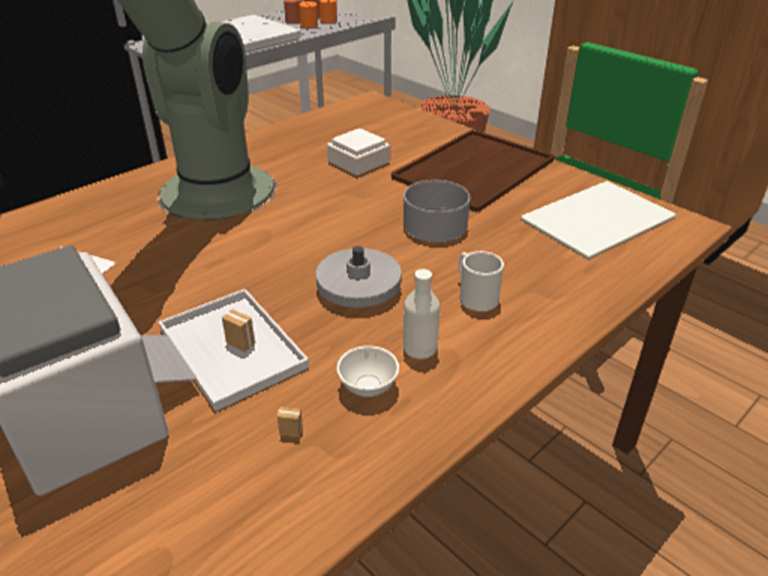

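View pics/t0.png

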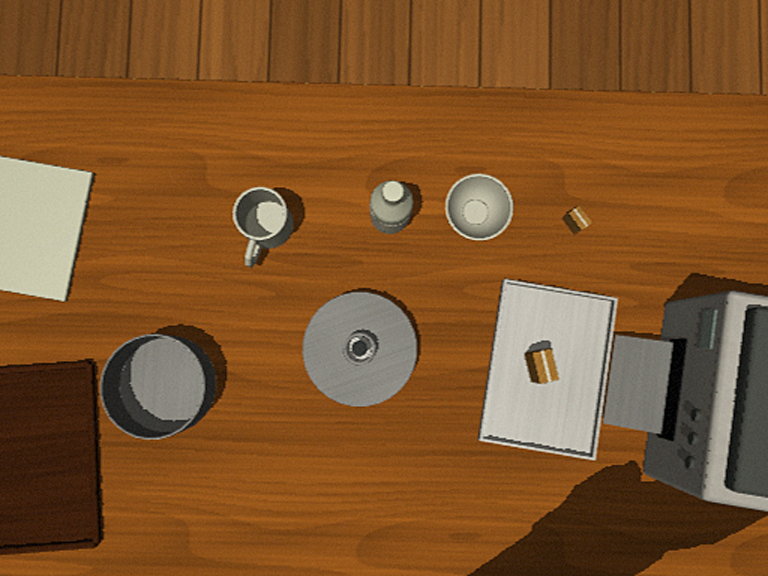

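The first picture shows the tray carton at scene (238,330), with the arm's base at upper left. The second is the top view. Two cartons look alike: the one in the tray at top (542,365), and a smaller one loose on the table at top (577,220) / scene (290,423). The tray carton is larger and stands in the catch tray, so it fits the description. The lids are at top (360,348) and the tin at (158,386). I'll confirm this in an enlarged crop.

```bash
python3 - <<'E'
from h import *
im=r.read_camera("top")[:,:,::-1].copy()
def c(a,b,w,h,s): return cv2.resize(im[b:b+h,a:a+w],None,fx=s,fy=s,interpolation=cv2.INTER_CUBIC)
A=c(330,215,66,50,6)   # carton  396x300
B=c(215,210,50,50,6)   # knob 300x300
C=c(62,218,90,80,3)  # tin 270x240
D=c(365,130,40,40,6)  # small 240
out=np.zeros((550,710,3),np.uint8);out[:300,:396]=A;out[:300,400:700]=B;out[305:545,:270]=C;out[305:545,280:520]=D
cv2.imwrite("pics/c1.png",out)
E
```

```text
(no output)
```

View pics/c1.png

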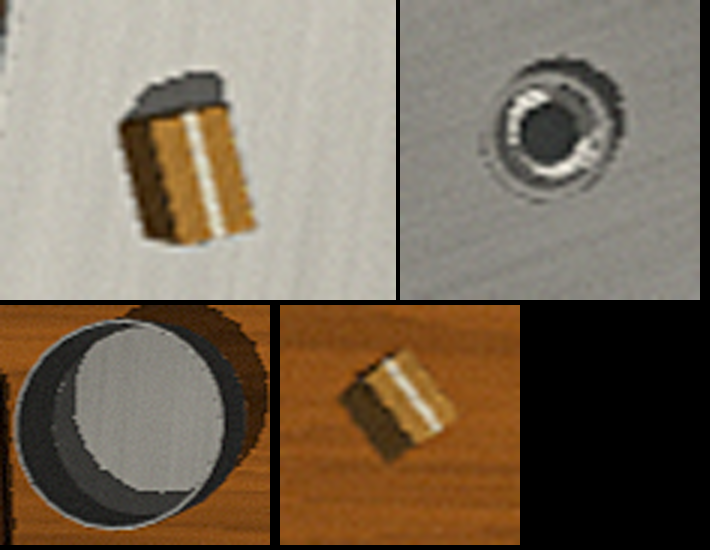

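The crop confirms it. The tray carton's top face has corners (152,118), (228,104), (257,231) and (183,244), so it is clearly larger than the stray one at (400,405). The knob's top is at (549,130), and the tin rim spans about x 15–227, y 319–529.

```bash
cat >> h.py <<'E'
def circ(im,n,p,R,z,col,s):
    a=np.linspace(0,2*np.pi,60)
    P=np.array([(w2pix(n,[p[0]+R*np.cos(t),p[1]+R*np.sin(t),z])+.5)*s for t in a])
    cv2.polylines(im,[np.round(P*8).astype(int)],True,col,1,cv2.LINE_AA,3)
def poly(im,n,P,col,s):
    Q=np.array([(w2pix(n,p)+.5)*s for p in P]);cv2.polylines(im,[np.round(Q*8).astype(int)],True,col,1,cv2.LINE_AA,3)
E
python3 - <<'E'
from h import *
n="top"
cs=np.array([pix2w(n,330+(x+.5)/6-.5,215+(y+.5)/6-.5,.064) for x,y in[(152,118),(228,104),(257,231),(183,244)]])
m=cs.mean(0);e=np.diff(np.vstack([cs,cs[:1]]),axis=0)
print("carton",m,np.linalg.norm(e,axis=1),[np.degrees(np.arctan2(v[1],v[0])) for v in e])
k=pix2w(n,215+149.5/6-.5,210+130.5/6-.5,.093);t=pix2w(n,62+121.5/3-.5,218+120.5/3-.5,.075)
print("knob",k,"tin",t,[np.hypot(*p[:2]) for p in(m,k,t)])
d1=(e[1]-e[3]);a=np.arctan2(d1[1],d1[0]);u=np.array([np.cos(a),np.sin(a)]);v=np.array([-u[1],u[0]])
out=[]
for n,box,s in[("scene",(130,100,390,250),3),("top",(60,180,420,310),2)]:
    im=cv2.resize(r.read_camera(n)[:,:,::-1],None,fx=s,fy=s,interpolation=cv2.INTER_CUBIC)
    for z in(.004,.064): poly(im,n,[[*(m[:2]+i*.0225*u+j*.014*v),z] for i,j in((1,1),(1,-1),(-1,-1),(-1,1))],(0,0,255),s)
    circ(im,n,t,.073,.075,(0,255,0),s)
    circ(im,n,k,.011,.093,(255,0,0),s);circ(im,n,k,.083,.052-.012,(255,0,255),s);circ(im,n,k,.023,.065,(0,255,255),s)
    a,b,c,d=[q*s for q in box];out.append(im[b:d,a:c])
a,b=out;cv2.imwrite("pics/o1.png",a);cv2.imwrite("pics/o2.png",b);print(a.shape,b.shape)
E
```

```text
carton [ 0.52270252 -0.27928955  0.064     ] [0.02734577 0.04538638 0.02648187 0.045176  ] [np.float64(-78.17699433329898), np.float64(-166.81961150576024), np.float64(101.30521472356895), np.float64(14.284381408439213)]
knob [ 0.54165564 -0.0168758   0.093     ] tin [0.47986067 0.26714078 0.075     ] [np.float64(0.5926386572418124), np.float64(0.5419184664997039), np.float64(0.5492089349456563)]
(450, 780, 3) (260, 720, 3)
```

View pics/o1.png

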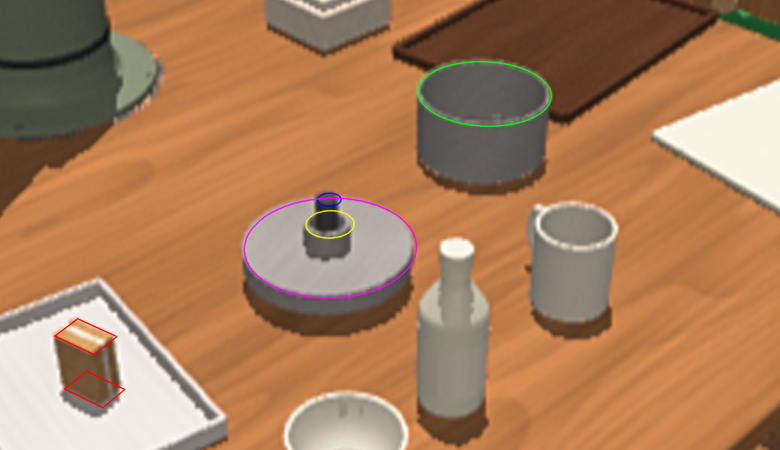

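View pics/o2.png

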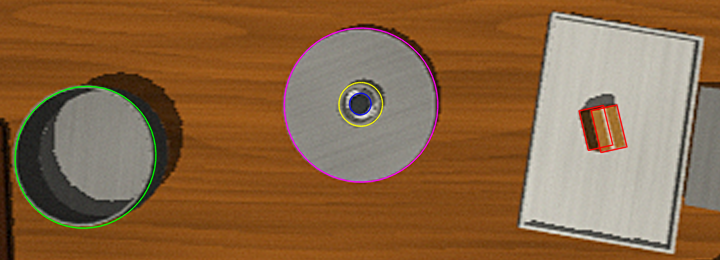

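The overlays match the objects in both views to about 1 px: tin rim green, plate magenta, knob blue, carton red. The sizes agree too (carton 27×45 mm measured). I'll average out the roughly 1.5 mm disagreement between the cameras.

```bash
cat >> h.py <<'E'
from scipy.spatial.transform import Rotation as Ro
CAR=np.array([.522,-.280]);KNOB=np.array([.541,-.0175]);TIN=np.array([.479,.2665])
def go(x,y,z,xang=None):
    s=r.sense();R=Ro.from_quat(s["tool_rot"]).as_matrix();d=R.T@(np.array([x,y,z])-s["eef_pos"])*1000
    a=np.arctan2(R[1,0],R[0,0]);yaw=0 if xang is None else -((np.radians(xang)-a+np.pi/2)%np.pi-np.pi/2)
    print("t %.2f"%s["time_s"],"pos",np.round(s["eef_pos"],4),"xang %.1f"%np.degrees(a),"j7 %.2f"%s["joint_positions"][6],"SHIFT",np.round(d,1),"yaw %.3f"%yaw,"F",np.round(s["contact_force"],1),"op %.3f"%s["opening"],"gf %.1f"%s["grip_force"])
E
python3 - <<'E'
from h import *
go(*CAR,.33,13);go(*CAR,.11,13)
E
```

```text
t 0.25 pos [ 0.2694 -0.5638  0.231 ] xang 25.5 j7 -0.11 SHIFT [ 350.3 -147.2  -98.9] yaw 0.219 F [-0.5  0.8 -0.2] op 1.000 gf 0.0
t 0.25 pos [ 0.2694 -0.5638  0.231 ] xang 25.5 j7 -0.11 SHIFT [ 350.3 -147.1  121.1] yaw 0.219 F [-0.5  0.8 -0.2] op 1.000 gf 0.0
```

>>> drive_tool(
  increments=[85, 0, 0, -33, 0, 85, 0, 0, -66, 0, 85, 0, 0, -100, 0],
  squeeze=30,
)

```text
time_s: 0.5
eef_pos: [0.2692, -0.5635, 0.3322]
tool_rot: [0.975, 0.221, -0.0, -0.001]
contact_force: [0.2, 0.3, 0.6]
opening: 0.999
grip_force: 0.0
```

>>> drive_tool(
  increments=[85, 35, -15, 0, 0.05, 85, 70, -30, 0, 0.1, 85, 105, -44, 0, 0.15, 85, 140, -59, 0, 0.22, 85, 175, -74, 0, 0.22, 85, 210, -88, 0, 0.22, 85, 245, -103, 0, 0.22, 85, 280, -118, 0, 0.22, 85, 315, -132, 0, 0.22, 85, 350, -147, 0, 0.22],
)

```text
time_s: 1.33
eef_pos: [0.5229, -0.2789, 0.3314]
tool_rot: [0.994, 0.113, 0.0, 0.0]
contact_force: [1.0, -1.1, 0.7]
opening: 0.998
grip_force: 0.0
```

```bash
python3 - <<'E'
from h import *
go(*CAR,.10,13);go(*CAR,.025,13)
E
```

```text
t 1.33 pos [ 0.5229 -0.2789  0.3314] xang 12.9 j7 -1.00 SHIFT [ -1.1   0.8 231.4] yaw -0.001 F [ 1.  -1.1  0.7] op 0.998 gf 0.0
t 1.33 pos [ 0.5229 -0.2789  0.3314] xang 12.9 j7 -1.00 SHIFT [ -1.1   0.8 306.4] yaw -0.001 F [ 1.  -1.1  0.7] op 0.998 gf 0.0
```

>>> drive_tool(
  increments=[60, -0.5, 0.5, 40, 0, 60, -0.5, 0.5, 80, 0, 60, -0.5, 0.5, 120, 0, 60, -0.5, 0.5, 160, 0, 60, -0.5, 0.5, 200, 0, 60, -0.5, 0.5, 230, 0, 60, -0.5, 0.5, 230, 0],
)

```text
time_s: 1.92
eef_pos: [0.5187, -0.2795, 0.0959]
tool_rot: [0.994, 0.113, -0.003, -0.002]
contact_force: [-0.8, 0.6, -0.7]
opening: 0.698
grip_force: 0.0
```

```bash
python3 - <<'E'
from h import *
go(*CAR,.025,13)
shot("scene","g1.png",(130,180,260,280),5)
E
```

```text
t 1.92 pos [ 0.5187 -0.2795  0.0959] xang 13.0 j7 -1.03 SHIFT [ 3.6  1.6 70.8] yaw -0.001 F [-0.8  0.6 -0.7] op 0.698 gf 0.0
```

View pics/g1.png

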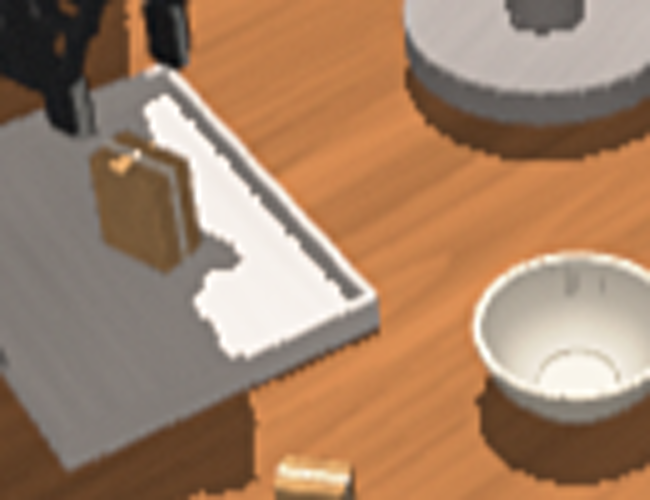

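The fingers, at (70,115) and (165,40), straddle the carton at (145,205). I'll descend and close.

>>> drive_tool(
  increments=[60, 0, 0, 20, 0, 60, 0, 0, 40, 0, 60, 0, 0, 55, 0, 60, 0, 0, 66, 0, 60, 0, 0, 71, 0, 60, 0, 0, 71, 0, 60, 0, 0, 71, 0],
)

```text
time_s: 2.55
eef_pos: [0.5221, -0.2813, 0.0315]
tool_rot: [0.994, 0.113, 0.001, 0.0]
contact_force: [0.4, 0.3, 1.0]
opening: 0.702
grip_force: 0.0
```

```bash
python3 - <<'E'
from h import *
go(*CAR,.025,13)
E
```

```text
t 2.55 pos [ 0.5221 -0.2813  0.0315] xang 12.9 j7 -1.05 SHIFT [ 0.1 -1.3  6.5] yaw -0.001 F [0.4 0.3 1. ] op 0.702 gf 0.0
```

>>> drive_tool(
  increments=[60, 0, -1, 6, 0, 45, 0, -1, 6, 0, 36, 0, -1, 6, 0, 28, 0, -1, 6, 0, 20, 0, -1, 6, 0, 15, 0, -1, 6, 0, 15, 0, -1, 6, 0, 15, 0, -1, 6, 0, 15, 0, -1, 6, 0, 15, 0, -1, 6, 0],
  squeeze=25,
)

```text
time_s: 3.38
eef_pos: [0.5214, -0.28, 0.0246]
tool_rot: [0.994, 0.113, 0.0, 0.0]
contact_force: [-1.2, 1.3, 6.5]
opening: 0.325
grip_force: 25.2
```

```bash
python3 - <<'E'
from h import *
go(*CAR,.025,13);go(*TIN,.22)
E
```

```text
t 3.38 pos [ 0.5214 -0.28    0.0246] xang 12.9 j7 -1.05 SHIFT [ 0.5  0.1 -0.4] yaw -0.001 F [-1.2  1.3  6.5] op 0.325 gf 25.2
t 3.38 pos [ 0.5214 -0.28    0.0246] xang 12.9 j7 -1.05 SHIFT [  81.1 -542.1 -195.5] yaw 0.000 F [-1.2  1.3  6.5] op 0.325 gf 25.2
```

>>> drive_tool(
  increments=[15, 0, 0, -15, 0, 15, 0, 0, -40, 0, 15, 0, 0, -75, 0, 15, 0, 0, -110, 0, 15, 0, 0, -145, 0, 15, 0, 0, -175, 0, 15, 0, 0, -195, 0, 15, 0, 0, -195, 0],
)

```text
time_s: 4.05
eef_pos: [0.5228, -0.2808, 0.2237]
tool_rot: [0.994, 0.112, 0.003, 0.002]
contact_force: [-0.5, -0.9, -1.3]
opening: 0.325
grip_force: 24.9
```

>>> drive_tool(
  increments=[15, 3, -20, 0, 0, 15, 7, -50, 0, 0, 15, 13, -85, 0, 0, 15, 18, -120, 0, 0, 15, 23, -155, 0, 0, 15, 28, -190, 0, 0, 15, 34, -225, 0, 0, 15, 39, -260, 0, 0, 15, 44, -295, 0, 0, 15, 50, -330, 0, 0],
)

```text
time_s: 4.88
eef_pos: [0.4954, 0.0543, 0.2189]
tool_rot: [0.994, 0.113, -0.0, 0.0]
contact_force: [1.7, -0.2, -0.7]
opening: 0.323
grip_force: 25.0
```

>>> drive_tool(
  increments=[15, 5, -35, 0, 0, 15, 10, -70, 0, 0, 15, 15, -105, 0, 0, 15, 21, -140, 0, 0, 15, 25, -170, 0, 0, 15, 29, -195, 0, 0, 15, 31, -212, 0, 0, 15, 31, -212, 0, 0, 15, 31, -212, 0, 0],
)

```text
time_s: 5.63
eef_pos: [0.4784, 0.2669, 0.2186]
tool_rot: [0.994, 0.113, -0.0, 0.0]
contact_force: [-0.3, -0.8, -2.0]
opening: 0.323
grip_force: 25.0
```

```bash
python3 - <<'E'
from h import *
go(*TIN,.026)
out=[]
for n,b in[("top",(50,195,180,315)),("scene",(230,60,360,180))]:
    a,c,d,e=b;out.append(cv2.resize(r.read_camera(n)[c:e,a:d,::-1],None,fx=3,fy=3,interpolation=cv2.INTER_CUBIC))
cv2.imwrite("pics/t1.png",np.hstack(out))
E
```

```text
t 5.63 pos [0.4784 0.2669 0.2186] xang 13.0 j7 -2.09 SHIFT [  0.7   0.5 192.6] yaw 0.000 F [-0.3 -0.8 -2. ] op 0.323 gf 25.0
```

View pics/t1.png

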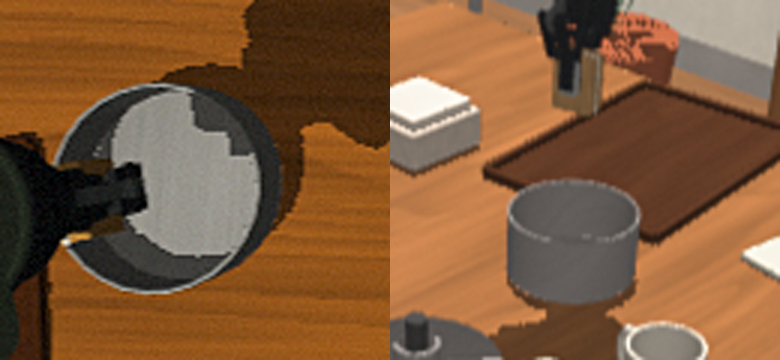

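The carton hangs upright at right-half (578,85), directly above the tin at (575,240). I'll lower it.

>>> drive_tool(
  increments=[15, 0.5, 0.5, 25, 0, 15, 0.5, 0.5, 60, 0, 15, 0.5, 0.5, 95, 0, 15, 0.5, 0.5, 125, 0, 15, 0.5, 0.5, 150, 0, 15, 0.5, 0.5, 170, 0, 15, 0.5, 0.5, 182, 0, 15, 0.5, 0.5, 188, 0, 15, 0.5, 0.5, 190, 0, 15, 0.5, 0.5, 190, 0],
)

```text
time_s: 6.57
eef_pos: [0.4799, 0.2659, 0.0297]
tool_rot: [0.994, 0.112, 0.0, -0.0]
contact_force: [-0.9, -0.6, -0.9]
opening: 0.324
grip_force: 25.0
```

>>> drive_tool(
  increments=[15, 0, 0, 1, 0, 15, 0, 0, 2, 0, 15, 0, 0, 3, 0, 15, 0, 0, 3.5, 0, 15, 0, 0, 3.5, 0, 15, 0, 0, 3.5, 0],
)

```text
time_s: 7.07
eef_pos: [0.4796, 0.266, 0.026]
tool_rot: [0.994, 0.113, 0.0, -0.0]
contact_force: [-0.5, -0.1, -0.3]
opening: 0.325
grip_force: 25.0
```

>>> drive_tool(
  increments=[15, 0, 0, 0.7, 0, 15, 0, 0, 1.2, 0, 15, 0, 0, 1.7, 0, 15, 0, 0, 1.7, 0],
)

```text
time_s: 7.4
eef_pos: [0.4796, 0.2661, 0.0246]
tool_rot: [0.994, 0.113, 0.0, 0.0]
contact_force: [-3.3, -1.9, 11.9]
opening: 0.322
grip_force: 26.5
```

>>> drive_tool(
  increments=[28, 0, 0, -0.5, 0, 30, 0, 0, -0.5, 0, 35, 0, 0, -0.5, 0, 42, 0, 0, -0.5, 0, 50, 0, 0, -0.5, 0, 50, 0, 0, -0.5, 0, 50, 0, 0, -0.5, 0, 50, 0, 0, -10, 0],
)

```text
time_s: 8.07
eef_pos: [0.4787, 0.2656, 0.0331]
tool_rot: [0.994, 0.113, -0.001, 0.0]
contact_force: [0.1, -0.2, 0.5]
opening: 0.588
grip_force: 0.0
```

>>> drive_tool(
  increments=[50, 0, 0, -20, 0, 50, 0, 0, -45, 0, 50, 0, 0, -80, 0, 50, 0, 0, -120, 0, 50, 0, 0, -160, 0, 50, 0, 0, -200, 0, 50, 0, 0, -200, 0],
)

```text
time_s: 8.65
eef_pos: [0.4816, 0.2675, 0.2421]
tool_rot: [0.994, 0.113, 0.005, -0.002]
contact_force: [0.7, 0.6, 1.5]
opening: 0.59
grip_force: 0.0
```

```bash
python3 - <<'E'
from h import *
go(*KNOB,.22);go(*KNOB,.22,100);go(*KNOB,.22,55)
E
```

```text
t 8.65 pos [0.4816 0.2675 0.2421] xang 12.9 j7 -2.09 SHIFT [ -6.1 291.2  21.1] yaw 0.000 F [0.7 0.6 1.5] op 0.590 gf 0.0
t 8.65 pos [0.4816 0.2675 0.2421] xang 12.9 j7 -2.09 SHIFT [ -6.1 291.2  21.1] yaw -1.520 F [0.7 0.6 1.5] op 0.590 gf 0.0
t 8.65 pos [0.4816 0.2675 0.2421] xang 12.9 j7 -2.09 SHIFT [ -6.1 291.2  21.1] yaw -0.734 F [0.7 0.6 1.5] op 0.590 gf 0.0
```

>>> drive_tool(
  increments=[50, -1, 25, 0, -0.1, 50, -1, 60, 0, -0.2, 50, -2, 95, 0, -0.3, 50, -3, 130, 0, -0.4, 50, -3, 165, 0, -0.5, 50, -4, 200, 0, -0.6, 50, -5, 230, 0, -0.6, 50, -5, 260, 0, -0.6, 50, -6, 281, 0, -0.6, 50, -6, 291, 0, -0.6],
)

```text
time_s: 9.48
eef_pos: [0.5388, -0.0223, 0.2346]
tool_rot: [0.917, 0.4, -0.0, 0.0]
contact_force: [0.5, -0.3, 0.1]
opening: 0.588
grip_force: 0.0
```

>>> drive_tool(
  increments=[50, 0, 0, 20, 0, 50, 0, 0, 50, 0, 50, 0, 0, 80, 0, 50, 0, 0, 90, 0, 50, 0, 0, 95, 0, 50, 0, 0, 95, 0, 50, 0, 0, 95, 0],
)

```text
time_s: 10.07
eef_pos: [0.5394, -0.0186, 0.1404]
tool_rot: [0.916, 0.401, 0.001, 0.0]
contact_force: [0.1, 0.1, -0.0]
opening: 0.586
grip_force: 0.0
```

```bash
python3 - <<'E'
from h import *
go(*KNOB,.068)
out=[]
for n,b in[("top",(180,170,310,290)),("scene",(190,110,290,210))]:
    a,c,d,e=b;s=390//(d-a) if n=="top" else 3.6
    out.append(cv2.resize(r.read_camera(n)[c:e,a:d,::-1],(390,360) if n=="top" else (360,360),interpolation=cv2.INTER_CUBIC))
cv2.imwrite("pics/k1.png",np.hstack(out))
E
```

```text
t 10.07 pos [ 0.5394 -0.0186  0.1404] xang 47.3 j7 -1.02 SHIFT [ 1.8  0.3 72.4] yaw 0.000 F [ 0.1  0.1 -0. ] op 0.586 gf 0.0
```

View pics/k1.png

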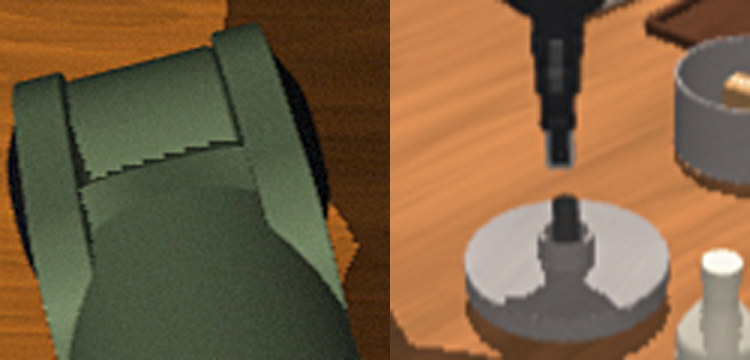

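Right half: the fingers at (560,150) stand over the knob at (566,210), and the carton is visible in the tin at (740,85). I'll check the small sideways offset by projection.

```bash
python3 - <<'E'
from h import *
im=lambda p:((w2pix("scene",p)+.5-np.array([190,110]))*3.6+np.array([390,0])).round(1)
p=r.sense()["eef_pos"];print("tcp",im(p),"tips back",im(p+[0,0,.005]),"knob top",im([*KNOB,.093]),"knob low",im([*KNOB,.068]),"tcp at knob",im([p[0],p[1],.093]),"tin",im([*TIN,.075]))
E
```

```text
tcp [563.7 151.2] tips back [563.6 145.6] knob top [567.5 203. ] knob low [568.2 229.3] tcp at knob [565.1 202.9] tin [753.8  74.4]
```

>>> drive_tool(
  increments=[50, 2.5, 0.3, 20, 0, 50, 2.5, 0.3, 40, 0, 50, 2.5, 0.3, 55, 0, 50, 2.5, 0.3, 66, 0, 50, 2.5, 0.3, 72, 0, 50, 2.5, 0.3, 72, 0, 50, 2.5, 0.3, 72, 0],
)

```text
time_s: 10.75
eef_pos: [0.5411, -0.0173, 0.0677]
tool_rot: [0.916, 0.401, 0.0, 0.0]
contact_force: [0.0, -0.1, 1.1]
opening: 0.589
grip_force: 0.0
```

>>> drive_tool(
  increments=[40, 0, 0, 0, 0, 32, 0, 0, 0, 0, 26, 0, 0, 0, 0, 22, 0, 0, 0, 0, 15, 0, 0, 0, 0, 10, 0, 0, 0, 0, 10, 0, 0, 0, 0, 10, 0, 0, 0, 0, 10, 0, 0, 0, 0],
  squeeze=60,
)

```text
time_s: 11.5
eef_pos: [0.5407, -0.017, 0.0677]
tool_rot: [0.916, 0.401, 0.0, -0.0]
contact_force: [-5.2, 2.6, 12.4]
opening: 0.234
grip_force: 58.2
```

>>> drive_tool(
  increments=[10, 0, 0, -4, 0, 10, 0, 0, -10, 0, 10, 0, 0, -20, 0, 10, 0, 0, -32, 0, 10, 0, 0, -45, 0, 10, 0, 0, -55, 0, 10, 0, 0, -60, 0, 10, 0, 0, -60, 0, 10, 0, 0, -60, 0],
)

```text
time_s: 12.25
eef_pos: [0.5407, -0.0174, 0.1273]
tool_rot: [0.916, 0.401, 0.0, 0.0]
contact_force: [-0.9, 0.1, -3.8]
opening: 0.235
grip_force: 58.8
```

```bash
python3 - <<'E'
from h import *
go(*TIN,.24)
shot("scene","k2.png",(170,80,330,210),4.5)
E
```

```text
t 12.25 pos [ 0.5407 -0.0174  0.1273] xang 47.3 j7 -1.03 SHIFT [ 166.8 -237.9 -112.8] yaw 0.000 F [-0.9  0.1 -3.8] op 0.235 gf 58.8
```

View pics/k2.png

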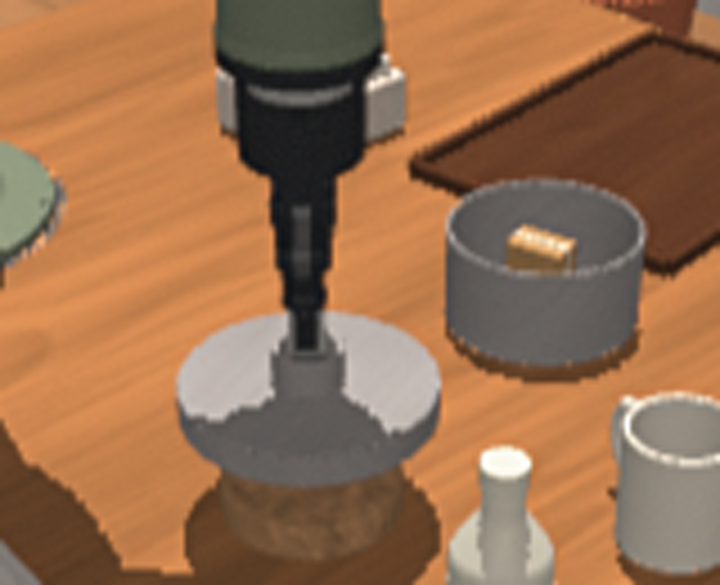

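The lids hang level, carried by the knob at (305,330). The carton stands upright in the middle of the tin at (540,245). I'll rise and carry them over.

>>> drive_tool(
  increments=[10, 0, 0, -15, 0, 10, 0, 0, -40, 0, 10, 0, 0, -65, 0, 10, 0, 0, -90, 0, 10, 0, 0, -106, 0, 10, 0, 0, -113, 0, 10, 0, 0, -113, 0],
)

```text
time_s: 12.88
eef_pos: [0.5411, -0.0174, 0.2407]
tool_rot: [0.916, 0.401, 0.001, 0.0]
contact_force: [0.4, 1.3, -3.7]
opening: 0.238
grip_force: 59.2
```

>>> drive_tool(
  increments=[10, 8, -12, 0, 0, 10, 23, -32, 0, 0, 10, 40, -57, 0, 0, 10, 57, -82, 0, 0, 10, 75, -107, 0, 0, 10, 93, -132, 0, 0, 10, 110, -157, 0, 0, 10, 128, -182, 0, 0, 10, 145, -207, 0, 0, 10, 157, -224, 0, 0],
)

```text
time_s: 13.72
eef_pos: [0.4808, 0.2525, 0.2383]
tool_rot: [0.916, 0.402, -0.001, -0.0]
contact_force: [0.5, 0.2, -3.2]
opening: 0.235
grip_force: 59.3
```

>>> drive_tool(
  increments=[10, 5, -7, 0, 0, 10, 9, -12, 0, 0, 10, 10, -14, 0, 0, 10, 10, -14, 0, 0, 10, 10, -14, 0, 0, 10, 10, -14, 0, 0],
)

```text
time_s: 14.22
eef_pos: [0.4794, 0.2657, 0.2399]
tool_rot: [0.916, 0.401, -0.0, 0.0]
contact_force: [-0.3, 0.4, -3.4]
opening: 0.233
grip_force: 59.3
```

```bash
python3 - <<'E'
from h import *
go(*TIN,.135)
E
```

```text
t 14.22 pos [0.4794 0.2657 0.2399] xang 47.2 j7 -1.55 SHIFT [  0.4  -0.9 104.9] yaw 0.000 F [-0.3  0.4 -3.4] op 0.233 gf 59.3
```

>>> drive_tool(
  increments=[10, 0.3, -0.5, 20, 0, 10, 0.3, -0.5, 45, 0, 10, 0.3, -0.5, 70, 0, 10, 0.3, -0.5, 88, 0, 10, 0.3, -0.5, 97, 0, 10, 0.3, -0.5, 100, 0, 10, 0.3, -0.5, 100, 0, 10, 0.3, -0.5, 100, 0],
)

```text
time_s: 14.88
eef_pos: [0.4794, 0.2675, 0.1411]
tool_rot: [0.916, 0.401, 0.001, -0.0]
contact_force: [-0.5, -0.4, -3.9]
opening: 0.237
grip_force: 59.5
```

```bash
python3 - <<'E'
from h import *
go(*TIN,.1097)
n="scene";s=6;im=cv2.resize(r.read_camera(n)[:,:,::-1],None,fx=s,fy=s,interpolation=cv2.INTER_CUBIC)
p=r.sense()["eef_pos"];dz=p[2]-.0677
circ(im,n,TIN,.073,.0,(0,255,0),s);circ(im,n,TIN,.073,.075,(0,255,0),s)
circ(im,n,p,.083,.040+dz-.02+.0,(255,0,255),s);circ(im,n,p,.083,.040+dz,(255,0,255),s)
u,v=(w2pix(n,[*TIN,.06])*s).astype(int);cv2.imwrite("pics/k3.png",im[v-230:v+230,u-300:u+300])
E
```

```text
t 14.88 pos [0.4794 0.2675 0.1411] xang 47.3 j7 -1.62 SHIFT [-1.   0.4 31.4] yaw 0.000 F [-0.5 -0.4 -3.9] op 0.237 gf 59.5
```

View pics/k3.png

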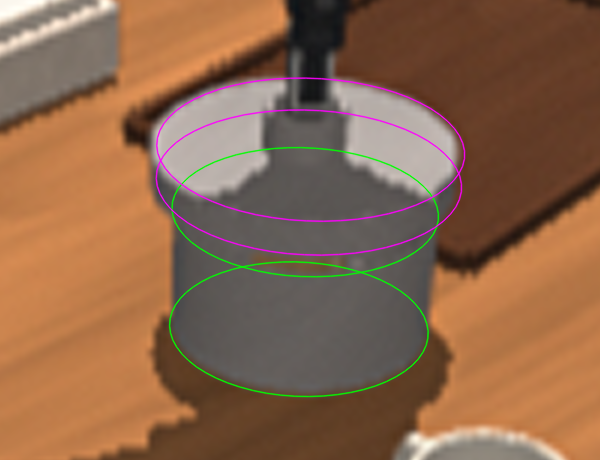

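The lid sits about 0.7 px (~1.5 mm) left of the tin's axis in this view, well inside the 4 mm play. I'll nudge it and lower, watching the force.

>>> drive_tool(
  increments=[10, 0.7, 0, 5, 0, 10, 0.7, 0, 12, 0, 10, 0.7, 0, 18, 0, 10, 0.7, 0, 22, 0, 10, 0.7, 0, 24, 0, 10, 0.7, 0, 25, 0, 10, 0.7, 0, 25, 0],
)

```text
time_s: 15.52
eef_pos: [0.4792, 0.2679, 0.1149]
tool_rot: [0.916, 0.401, -0.0, 0.0]
contact_force: [0.2, -0.0, -3.2]
opening: 0.232
grip_force: 59.5
```

>>> drive_tool(
  increments=[10, 0, 0, 1, 0, 10, 0, 0, 2, 0, 10, 0, 0, 3, 0, 10, 0, 0, 4, 0, 10, 0, 0, 4, 0, 10, 0, 0, 4, 0],
)

```text
time_s: 16.02
eef_pos: [0.4793, 0.2678, 0.1111]
tool_rot: [0.916, 0.401, -0.0, 0.0]
contact_force: [0.1, -0.0, -3.6]
opening: 0.235
grip_force: 59.5
```

```bash
python3 - <<'E'
from h import *
go(*TIN,.1097)
print(r.sense()["moment"])
E
```

```text
t 16.02 pos [0.4793 0.2678 0.1111] xang 47.3 j7 -1.64 SHIFT [-1.2  0.7  1.4] yaw 0.000 F [ 0.1 -0.  -3.6] op 0.235 gf 59.5
[ 0.00085473 -0.02703547 -0.01707055]
```

>>> drive_tool(
  increments=[10, 0, 0, 0.7, 0, 10, 0, 0, 1.3, 0, 10, 0, 0, 1.8, 0, 10, 0, 0, 1.8, 0, 10, 0, 0, 1.8, 0],
)

```text
time_s: 16.43
eef_pos: [0.4794, 0.2678, 0.1097]
tool_rot: [0.916, 0.401, 0.0, 0.0]
contact_force: [-2.0, -2.0, 6.9]
opening: 0.236
grip_force: 61.0
```

Contact is at exactly the seated height (TCP 0.1097, flange on the rim). I'll let go of the knob, rise clear and look.

>>> drive_tool(
  increments=[20, 0, 0, 1, 0, 22, 0, 0, 1, 0, 26, 0, 0, 1, 0, 32, 0, 0, 1, 0, 42, 0, 0, 0, 0, 55, 0, 0, 0, 0, 70, 0, 0, 0, 0, 75, 0, 0, 0, 0, 75, 0, 0, 0, 0, 75, 0, 0, 0, 0],
)

```text
time_s: 17.27
eef_pos: [0.4793, 0.2679, 0.1093]
tool_rot: [0.916, 0.401, 0.0, -0.0]
contact_force: [0.7, -0.2, -0.2]
opening: 0.879
grip_force: 0.0
```

>>> drive_tool(
  increments=[75, 0, 0, -10, 0, 75, 0, 0, -25, 0, 75, 0, 0, -45, 0, 75, 0, 0, -60, 0, 75, 0, 0, -60, 0, 75, 0, 0, -60, 0],
)

```text
time_s: 17.77
eef_pos: [0.4797, 0.268, 0.1705]
tool_rot: [0.916, 0.401, 0.001, -0.0]
contact_force: [-0.2, -0.5, -0.1]
opening: 0.88
grip_force: 0.0
```

```bash
python3 - <<'E'
from h import *
go(*TIN,.0845)
n="scene";s=6;im=cv2.resize(r.read_camera(n)[:,:,::-1],None,fx=s,fy=s,interpolation=cv2.INTER_CUBIC)
q=np.array([.4794,.2678])
circ(im,n,q,.083,.082,(255,0,255),s);circ(im,n,q,.023,.107,(0,255,255),s);circ(im,n,q,.011,.135,(255,0,0),s)
u,v=(w2pix(n,[*TIN,.09])*s).astype(int);cv2.imwrite("pics/k4.png",im[v-230:v+230,u-300:u+300])
E
```

```text
t 17.77 pos [0.4797 0.268  0.1705] xang 47.3 j7 -1.60 SHIFT [-1.7  0.5 86. ] yaw 0.000 F [-0.2 -0.5 -0.1] op 0.880 gf 0.0
```

View pics/k4.png

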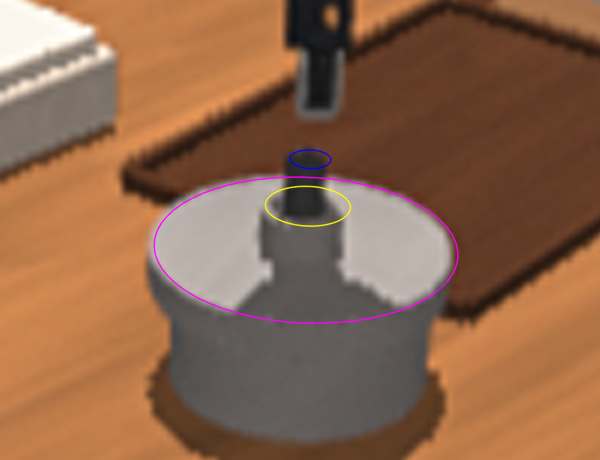

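```bash
python3 - <<'E'
from h import *
p=r.sense()["eef_pos"];R=Ro.from_quat(r.sense()["tool_rot"]).as_matrix();n="scene"
u,v=(w2pix(n,[*TIN,.09])*6).astype(int)
for k in(-.04,0,.04): print(k,(w2pix(n,p+R[:,1]*k+[0,0,.009])+.5)*6-[u-300,v-230])
E
```

```text
-0.04 [307.62798557  51.68435158]
0 [313.9513912  83.6768752]
0.04 [320.57931338 117.21006434]
```

The lids sit level on the tin, with the plate on its predicted circle. The near finger at (319,115) is where projection puts it (320,117), so the gripper is centred on the collar. I'll descend to it.

>>> drive_tool(
  increments=[75, -0.3, 0, 20, 0, 75, -0.3, 0, 40, 0, 75, -0.3, 0, 58, 0, 75, -0.3, 0, 72, 0, 75, -0.3, 0, 80, 0, 75, -0.3, 0, 84.5, 0, 75, -0.3, 0, 84.5, 0, 75, -0.3, 0, 84.5, 0],
)

```text
time_s: 18.48
eef_pos: [0.4792, 0.2678, 0.0851]
tool_rot: [0.916, 0.401, 0.0, -0.0]
contact_force: [0.7, 0.4, 0.3]
opening: 0.876
grip_force: 0.0
```

>>> drive_tool(
  increments=[65, 0, 0, 0, 0, 58, 0, 0, 0, 0, 53, 0, 0, 0, 0, 50, 0, 0, 0, 0, 48, 0, 0, 0, 0, 46, 0, 0, 0, 0, 42, 0, 0, 0, 0, 35, 0, 0, 0, 0, 35, 0, 0, 0, 0, 35, 0, 0, 0, 0],
  squeeze=50,
)

```text
time_s: 19.32
eef_pos: [0.4792, 0.2677, 0.0854]
tool_rot: [0.916, 0.401, 0.0, 0.0]
contact_force: [-3.8, -2.1, 11.9]
opening: 0.519
grip_force: 49.3
```

>>> drive_tool(
  increments=[35, 0, 0, -1, 0, 35, 0, 0, -3, 0, 35, 0, 0, -6, 0, 35, 0, 0, -10, 0, 35, 0, 0, -14, 0, 35, 0, 0, -18, 0, 35, 0, 0, -22, 0, 35, 0, 0, -26, 0, 35, 0, 0, -30, 0, 35, 0, 0, -30, 0],
)

```text
time_s: 20.15
eef_pos: [0.4794, 0.2679, 0.1157]
tool_rot: [0.916, 0.401, 0.001, -0.0]
contact_force: [0.7, 1.0, -0.7]
opening: 0.516
grip_force: 51.0
```

>>> drive_tool(
  increments=[35, 0, 0, -6, 0, 35, 0, 0, -18, 0, 35, 0, 0, -34, 0, 35, 0, 0, -52, 0, 35, 0, 0, -70, 0, 35, 0, 0, -88, 0, 35, 0, 0, -103, 0, 35, 0, 0, -114, 0, 35, 0, 0, -119, 0, 35, 0, 0, -120, 0],
)

```text
time_s: 20.98
eef_pos: [0.4793, 0.2677, 0.2358]
tool_rot: [0.916, 0.401, 0.001, -0.0]
contact_force: [1.1, -1.2, -1.7]
opening: 0.52
grip_force: 51.1
```

>>> drive_tool(
  increments=[35, 0, 0, 0, 0, 35, 0, 0, 0, 0, 35, 0, 0, 0, 0, 35, 0, 0, 0, 0, 35, 0, 0, 0, 0, 35, 0, 0, 0, 0],
)

```text
time_s: 21.48
eef_pos: [0.479, 0.2676, 0.2345]
tool_rot: [0.916, 0.401, -0.0, -0.0]
contact_force: [0.0, 0.3, -1.6]
opening: 0.519
grip_force: 51.1
```

```bash
python3 - <<'E'
from h import *
go(.4792,.2677,.2354)
shot("scene","f.png",(220,20,370,160),4)
E
```

```text
t 21.48 pos [0.479  0.2676 0.2345] xang 47.3 j7 -1.55 SHIFT [ 0.2  0.1 -0.9] yaw 0.000 F [ 0.   0.3 -1.6] op 0.519 gf 51.1
```

View pics/f.png

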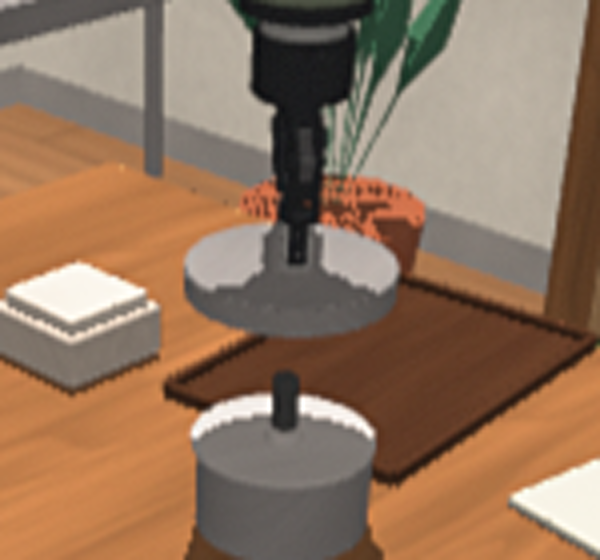

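The outer lid is held level at (290,280), 149 mm up. The inner lid sits flat on the tin with its knob at (286,400). The load of 1.6 N matches the outer lid alone, so I'll hand in.

```bash
python3 -c "
from bench import r
print(r.hand_in())"
```

```text
the job is handed in; nothing more can be done
None
```

I handed the job in at about 21.5 s: the carton is upright in the tin, the inner lid is seated on the tin, and the arm is holding the outer lid level and still, 149 mm above its seat; the mug, bottle and bowl were not touched.

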